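# Lock an amplifier tube into the burn-in station and switch it on

## Robot

A 6-joint arm with a two-finger parallel gripper is mounted at the origin on the work surface. World frame = base frame: x ahead of the robot, y to its left, z up, the work surface at z = 0. Lengths are in m, angles in degrees, forces in N, time in s.
With the tool pointing down it reaches from about 0.375 to 0.9 m from the base axis. Payload 3.1 kg.
Tool frame: the origin (TCP) lies at the very end of the fingers, on their centre line; the grasp point (between the pads) lies 19 mm behind it; z points along the fingers, y is the direction in which the jaws open and shut (so a half turn about z gives the same grasp; the last joint's range is limited). The gripper opens to 87 mm and grips with 3 to 60 N. Pads are 19 mm wide; open, the fingers measure 117 mm over their backs; the gripper's body (75 mm by 190 mm) begins 51 mm behind the grasp point.
Start: joints at [-74.57, 30.224, 82.088, -0, 67.689, -10.227], TCP at [0.271, -0.563, 0.223] pointing down, gripper open.
Joint ranges: [-176.69, 176.69], [-43.24, 126.21], [12.49, 139.97], [-82, 262], [0, 151.66], [-163.58, 163.58]. Speed limits (degrees/s): [159.86, 159.86, 180, 180, 180, 180].

## Interface

Orientations are given as a 3x3 rotation matrix whose columns are the frame's x, y, z axes.
In Python, from rig import bot gives the robot as it stands. The module is installed in compiled form; this text tells all that it offers.
- The arm moves only by the tool play_rows, never from a script. Its argument "targets" is a list of rows, each a list of 7 numbers: the closure, from 0 (fully open) to 1 (shut), then the shift along the world's x, y, z in m, then the turn, a rotation vector about the world's x, y, z in rad. A call has 1 to 12 rows; each row shifts and turns the commanded pose from where the row before left it; what a row does not reach is not made up. A row lasts 1/8 s, in which the tool goes at most 62.5 mm and 10.7 degrees, less where a joint would pass 70% of its speed; a pose out of reach is approached as far as the arm can. A call with a gripper value outside its range is refused whole. The fingers move at their own pace and stop on an object; the grip force is fixed at half the most. Time passes only in rows, so rows that do not move let the fingers close. It gives the time, the measured TCP pose, the force and the opening at its end, in the units of the state.
- bot.read_state(): the state, without advancing time (a new reading comes with each control period).
- bot.capture(name): name is "scene" or "side" or "wrist"; returns the picture (480x640x3 uint8, blue, green, red); there is no depth.
- bot.get_calibration(name): a dict with "fx", "fy", "cx", "cy" (pixels), "R" (3x3) and "t" (3): a world point X has camera coordinates R X + t. Camera axes: x right, y down, z forward; pixel columns grow to the right and rows downward; lengths in m; the calibration is good to about 2 mm. The wrist camera is an equidistant fisheye: a pixel r from the principal point sees the ray r / f radians off the axis. A picture is of the moment at which its call begins: read the wrist's pose just before it. get_calibration takes no time and is no camera call; for the wrist camera it gives the pose at the moment of the call.
- bot.hand_in(): hands the job in, once; it reports no verdict.
The state is a dict: "time_s": time; "joint_positions": joint angles; "qvel": joint speeds; "tau": joint torques, N m; "position": TCP position; "tcp_rot": TCP orientation; "force": force on the tool from outside, world axes, zero at the start; "moment": the same for the moment, N m; "opening": opening from 0.0 (shut) to 1.0 (fully open).
Only numpy, scipy, OpenCV 4.12 (cv2) and the standard library are available. Lean on these libraries where they do the work, as an engineer would, in place of code of your own. Each camera call takes 0.05 s, during which the arm holds its last target. There are 200 camera calls.

## Task

Get the burn-in station on the bench ready to run: first push the yellow lip so that the carriage with the tube slides fully home away from the robot, then turn the tube until the keyway in its white collar (between the two blue segments) faces the front of the station, where the brass tongue of the red keeper bar will enter it. Then swing the keeper bar shut, pushing it past its spring catch until it snaps fully home with the tongue in the keyway, and only then flip the toggle switch away from the robot to on. Leave the spare tube, carton, pot and screwdriver where they are, and let go of everything at the end.

Things in the scene. Friction and masses are not known exactly. Their poses are not given: they have to be found in the camera images.
- station: Black steel chassis, fixed to the bench, 250 (x) x 290 (y) mm, flat deck 50 mm above the bench. Origin: centre of its underside, on the bench. Its +x points away from the robot (yaw within 0.35 rad), +y to the left; its front is the -x side. Offsets in other entries are in this frame, heights above the bench. A grey catch housing 34 x 22 mm stands at (22, 96) mm, top 90 mm high.
- carriage (a joint): Aluminium carriage in a straight track along the station's x, m: 0 = fully home against its stop (away from the robot), grows as it comes out toward the robot, at most 0.065. Starts at 0.035 to 0.06. Slides stiffly (about 3 N), stays where left. It carries the tube, whose upright axis is at (60 mm - joint value, 0) of the station.
- push_lip (a point): Centre of the front (robot-side) face of the carriage's upright yellow lip: 40 mm wide along y, 6 mm thick, from the deck (50 mm) up to 70 mm high. It lies 74 mm in front of the tube axis, at y = -5 mm. Push it along the station's +x.
- tube (a joint): Turn of the tube with its white collar about its upright axis, rad: 0 = the keyway faces the station's front (-x), square to the shut keeper bar; positive = anticlockwise from above. Starts at 0.5 to 1.35, range -1.7 to 1.7. Stiff (0.06 N m), stays where left; glass and collar turn as one. The tongue enters freely within about 0.12 rad of 0; much further off, the collar blocks the bar.
- tube_grip (a point): Point on the tube's axis, 112 mm above the bench, good for gripping from above: the round glass is 26 mm in diameter, straight from 86 to 125 mm high, rounded top at 133 mm. Below it the white collar is 52 mm across, from 58 to 85 mm high.
- keyway (a point): Middle of the mouth of the single keyway in the white collar: a slot 12 mm wide, open at the top and outside, dark inside, between the two blue segments of the otherwise white collar, 21.5 mm from the tube axis, at 85 mm high (top of the collar).
- keeper (a joint): Red keeper bar on an upright pivot, rad: 0 = shut (along the station's +y, in front of the tube, tongue in the keyway, hard stop); grows as it swings out toward the robot (anticlockwise from above), at most 1.95. Starts at 1.35 to 1.85, stays where left. In the last 0.12 rad a brass spring roller resists a push on the bar with up to about 12 N, then it snaps home and is held; stopped short it stays near 0.1.
- keeper_hinge (a point): The keeper bar's pivot axis, 80 mm above the bench, at (26, -75) mm of the station.
- keeper_push (a point): Point on the bar to push: middle of its outer side face (toward the robot when shut), 112 mm from the pivot, 80 mm high. The bar is 12 x 12 mm, 74 to 86 mm high, 4 mm clear above the lip; its centre line runs through the pivot, its end is 144 mm from it. A brass tongue 6 mm wide stands 14 mm out of the other side face, 75 mm from the pivot.
- toggle (a joint): Steel bat lever of the switch, rad: 0 = off, leaning to the station's front (-x); 0.9 = on, leaning the same amount to +x. Pivot at (-55, 100) mm of the station, 54 mm high, axis along y. Stays where left; about 1.5 N at its end.
- toggle_tip (a point): Centre of the 12 mm ball at the end of the toggle lever, 42 mm from the pivot (about 92 mm above the bench when off or on, 96 mm in between).
- spare_tube: Loose spare tube, glass on a white base, 32 mm in diameter, 56 mm high, standing on the deck in its far right corner. Origin at the centre of its underside. Leave alone.
- carton: Loose upright cardboard carton 45 x 45 x 90 mm on the bench. Origin: centre of its underside. Leave alone.
- pot: Loose jar with a black cap, 48 mm in diameter, 55 mm high, on the bench. Origin: centre of its underside. Leave alone.
- driver: Loose screwdriver with orange handle, 160 mm long, lying on the bench to the left of the station. Origin under its middle. Leave alone.

How it is judged (in metres and radians):
On the way, in this order (a step that is already met when the one before it is completed fails the run):
1. the carriage is pushed home (value of joint carriage below 0.004 m and value of joint keeper above 0.5 rad), for 0.1 s.
2. the tube is turned so that its keyway faces the keeper bar, the bar still open (value of joint carriage below 0.006 m and value of joint tube between -0.15 and 0.15 rad and value of joint keeper above 0.05 rad), for 0.1 s.
3. the keeper bar is swung shut into its detent (value of joint carriage below 0.006 m and value of joint tube between -0.15 and 0.15 rad and value of joint keeper below 0.03 rad and value of joint toggle below 0.3 rad), for 0.2 s.
4. the toggle is flipped on (value of joint toggle above 0.7 rad and value of joint keeper below 0.03 rad), for 0.1 s.
At the end, for the whole second after the job is handed in: The carriage is home within 6 mm, the keyway within 0.15 rad of the bar's tongue, the keeper bar shut within 0.03 rad of its stop (snapped behind the roller), the toggle thrown past 0.7 rad, all at rest (all of step 4 and value of joint carriage below 0.006 m and value of joint tube between -0.15 and 0.15 rad and velocity of joint keeper below 0.05 rad/s and velocity of joint toggle below 0.1 rad/s); the robot touches nothing.
It fails at once if the spare tube, carton, pot or screwdriver is moved more than 20 mm (distance of any of spare_tube, carton, pot, driver from where it was at the start of the episode above 0.02 m).
It fails at once if the spare tube, carton or pot is tipped over (angle between any of spare_tube, carton, pot's own z axis and vertical above 0.5 rad).
It fails at once if the switch is thrown while the keeper bar is not shut (value of joint toggle above 0.6 rad and value of joint keeper above 0.05 rad).
It also fails if it takes over 56 s, if anything falls off the work surface, if the arm or the gripper's body presses on something with over 40 N, if the wrist force passes 120 N, or if a joint passes its speed limit or range.

## Working session

There is one attempt and no reset: what is moved stays moved. The work goes in short steps, Python scripts to look and compute and a tool call to move; the robot and the scene stay as the last step left them, time stands still between calls to the robot, and variables do not carry over. Pictures are saved under pics/ and viewed, about 8 in all and at most 12, crops included, and the job is handed in when it is done.

Besides the shell and the picture viewer there is one more tool, called as name(argument=value, ...), one argument or row to a line, values as JSON. play_rows: Moves the arm, as the interface text tells. Its arguments: {"type":"object","properties":{"targets":{"type":"array","items":{"type":"array","items":{"type":"number"}}}},"required":["targets"]}

```bash
mkdir -p pics; python3 - <<'E'
from rig import bot
import cv2,json
s=bot.read_state();print(s['time_s'],s['position'],s['tcp_rot'],s['opening'])
for n in('scene','side'):
    cv2.imwrite(f'pics/{n}0.png',bot.capture(n));c=bot.get_calibration(n);print(n,c)
E
```

```text
0.0 [ 0.27041021 -0.5626551   0.2215587 ] [[ 9.01420421e-01  4.32944394e-01 -6.12597542e-04]
 [ 4.32944684e-01 -9.01418064e-01  2.09154372e-03]
 [ 3.53315638e-04 -2.15058107e-03 -9.99997625e-01]] 0.9978664215943615
scene {'fx': 551.0794433188323, 'fy': 551.0794433188323, 'cx': 319.64711029535454, 'cy': 235.0956685465628, 'R': array([[-0.87617657,  0.48176333,  0.01478909],
       [ 0.39541578,  0.73600566, -0.54949252],
       [-0.2756102 , -0.47560463, -0.83536774]]), 't': array([ 0.49938772, -0.26786115,  1.37043778])}
side {'fx': 553.9085240695995, 'fy': 553.9085240695995, 'cx': 323.00253922917557, 'cy': 237.05236783438426, 'R': array([[-0.96436424, -0.26420859,  0.01397989],
       [-0.19077475,  0.65777515, -0.72865413],
       [ 0.18332106, -0.70535499, -0.68473916]]), 't': array([0.63498391, 0.11633334, 0.97691665])}
```

View pics/scene0.png

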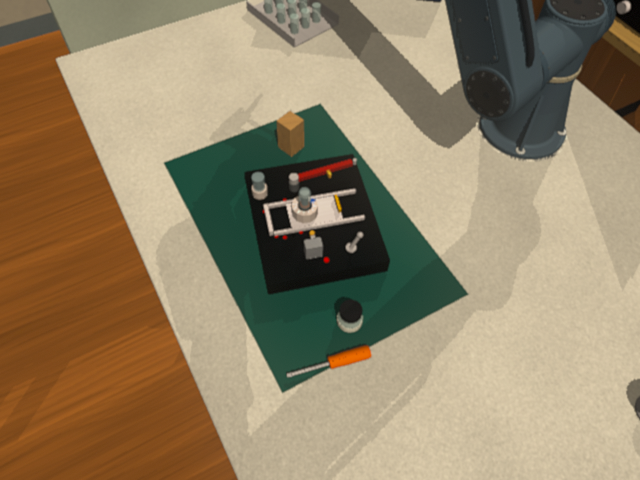

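View pics/side0.png

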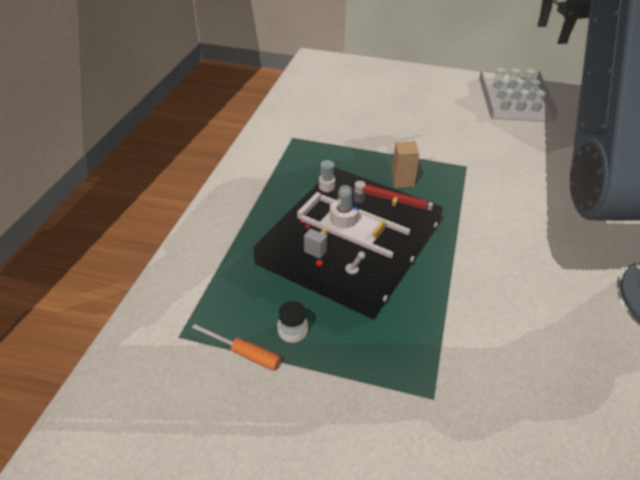

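The scene view shows the station deck (about 245–388 × 155–292), with the tube near (304,200), the lip near (338,205), the red bar from (293,180) to (355,161) and the toggle near (355,240). The side view agrees with it. I'll enlarge both in one composite.

```bash
python3 - <<'E'
import cv2,numpy as np
a=cv2.imread('pics/scene0.png')[145:300,235:395]; b=cv2.imread('pics/side0.png')[145:325,248:448]
def up(im,k,x0,y0):
    o=cv2.resize(im,None,fx=k,fy=k,interpolation=cv2.INTER_CUBIC)
    for x in range((x0+19)//20*20,x0+im.shape[1],20):
        cv2.putText(o,str(x),(int((x-x0)*k),8),0,.3,(0,255,255),1); cv2.line(o,(int((x-x0+.5)*k),10),(int((x-x0+.5)*k),16),(0,255,255),1)
    for y in range((y0+19)//20*20,y0+im.shape[0],20):
        cv2.putText(o,str(y)+'-',(0,int((y-y0+.5)*k)+3),0,.3,(0,255,255),1)
    return o
A=up(a,5,235,145);cv2.imwrite('pics/sc.png',A[:600]);B=up(b,3.3,248,145);B=up(b,4,248,145);cv2.imwrite('pics/si.png',B[:600])
E
```

```text
(no output)
```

View pics/sc.png

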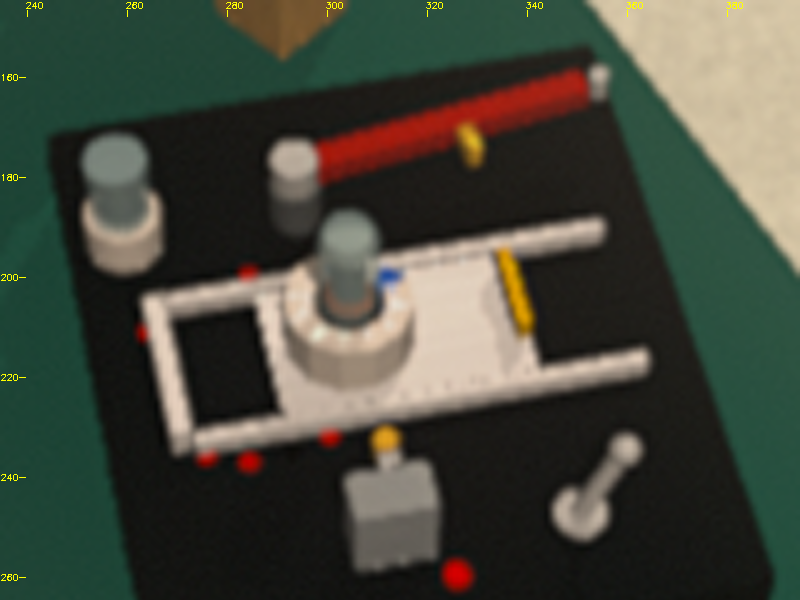

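View pics/si.png

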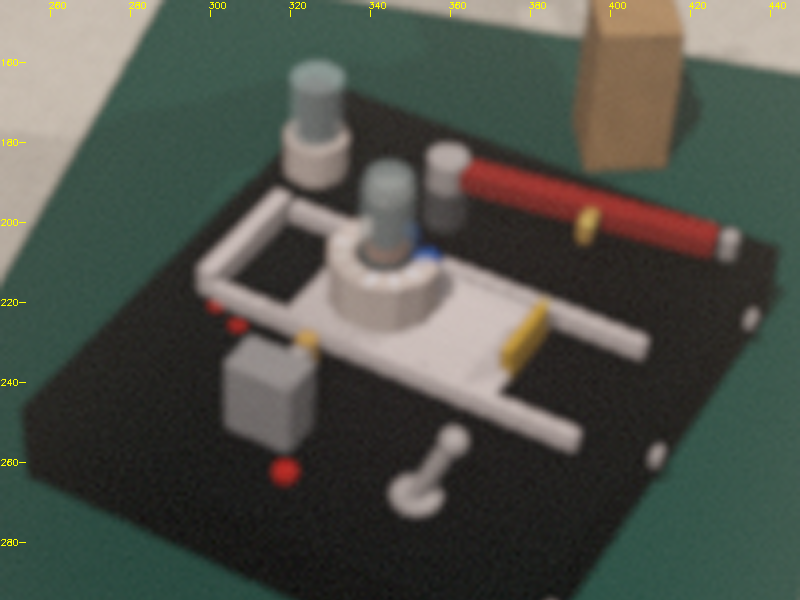

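```bash
cat >h.py <<'E'
import numpy as np,cv2
from rig import bot
from scipy.optimize import least_squares
def proj(c,X):
    p=c['R']@np.array(X)+c['t'];return np.array([c['fx']*p[0]/p[2]+c['cx'],c['fy']*p[1]/p[2]+c['cy']])
def tri(cs,uv):
    P=[np.array([[c['fx'],0,c['cx']],[0,c['fy'],c['cy']],[0,0,1]])@np.c_[c['R'],c['t']] for c in cs]
    X=cv2.triangulatePoints(P[0],P[1],np.array(uv[0],float),np.array(uv[1],float))[:,0];return X[:3]/X[3]
E
python3 - <<'E'
from h import *
np.set_printoptions(precision=4,suppress=True)
C={n:bot.get_calibration(n) for n in('scene','side')};cs=list(C.values())
pts={'post':((293.3,175.1),(359.75,184)),'tip':((359.7,234.1),(360.75,254.5)),'barend':((354.1,160.5),(429.5,205.25)),
'tubetop':((304.3,191.5),(344.75,189)),'lipR':((335.1,194.5),(383.25,219.75)),'lipL':((339.9,210.5),(374,233.25)),
'blueA':((312.5,199.7),(354.5,208.25)),'cFR':((244.5,172.1),None),'cNR':((352.5,154.1),(442,206)),'cNL':((389.1,264),(376,306)),'cFL':(None,(253.75,247))}
for k,v in pts.items():
    if v[0] and v[1]:
        X=tri(cs,v);print(k,X,'err',[np.round(proj(c,X)-u,1) for c,u in zip(cs,v)])
def model(p):
    x,y,w,c,kp=p
    T=lambda a,b,z:np.array([x+np.cos(w)*a-np.sin(w)*b,y+np.sin(w)*a+np.cos(w)*b,z])
    be=lambda r:(.026-r*np.sin(kp),-.075+r*np.cos(kp))
    return {'tip':T(-.055-.042*np.sin(.45),.1,.0918),'barend':T(*be(.146),.08),'post':T(.026,-.075,.09),'tubetop':T(.06-c,0,.128),
    'lipR':T(.06-c-.071,-.025,.07),'lipL':T(.06-c-.071,.015,.07),'cFR':T(.125,-.145,.05),'cNR':T(-.125,-.145,.05),'cNL':T(-.125,.145,.05),'cFL':T(.125,.145,.05)}
def res(p):
    m=model(p);r=[]
    for k in m:
        for c,u in zip(cs,pts[k]):
            if u: r.append(proj(c,m[k])-u)
    return np.concatenate(r)
s=least_squares(res,[.55,-.1,0,.045,1.6],loss='soft_l1');print(s.x,'deg yaw',np.degrees(s.x[2]));
m=model(s.x)
for k in m: print(k,m[k],[np.round(proj(c,m[k])-u,1) for c,u in zip(cs,pts[k]) if u])
E
```

```text
post [ 0.6015 -0.0612  0.0895] err [array([-0.2,  0.9]), array([ 0.7, -0.8])]
tip [0.5574 0.1355 0.0972] err [array([-0.1,  0.4]), array([ 0.3, -0.3])]
barend [ 0.4641 -0.0408  0.0837] err [array([-0.1,  0.4]), array([ 0.4, -0.4])]
tubetop [0.6153 0.0156 0.131 ] err [array([-0.1,  0.3]), array([ 0.3, -0.3])]
lipR [0.5412 0.0125 0.0731] err [array([-0. ,  0.1]), array([ 0.1, -0.1])]
lipL [0.5511 0.0504 0.0697] err [array([ 0. , -0.2]), array([-0.2,  0.2])]
blueA [0.5956 0.0133 0.089 ] err [array([-0.1,  0.4]), array([ 0.3, -0.3])]
cNR [ 0.4413 -0.0818  0.0533] err [array([ 0., -0.]), array([-0.,  0.])]
cNL [0.5176 0.1924 0.0408] err [array([ 0.1, -0.9]), array([-0.8,  0.8])]
[ 0.5992  0.0197 -0.2771  0.0431  1.7454] deg yaw -15.876019222005892
tip [0.5561 0.1359 0.0918] [array([0.4, 1.8]), array([0.8, 2.3])]
barend [ 0.4585 -0.0446  0.08  ] [array([ 1.1, -0.5]), array([3.3, 0.4])]
post [ 0.6037 -0.0596  0.09  ] [array([-0.8,  1.7]), array([-0.6, -0.7])]
tubetop [0.6155 0.0151 0.128 ] [array([-0.2,  1.1]), array([0.2, 0.9])]
lipR [0.5403 0.0104 0.07  ] [array([-0.2,  0.2]), array([0.6, 0.5])]
lipL [0.5513 0.0489 0.07  ] [array([-0.4, -0.8]), array([-0.1, -0.5])]
cFR [ 0.6798 -0.154   0.05  ] [array([-1.8, -0.5])]
cNR [ 0.4393 -0.0856  0.05  ] [array([-0.2, -0.5]), array([0.9, 0.3])]
cNL [0.5187 0.1933 0.05  ] [array([ 0.5, -2.7]), array([-1.1, -2.5])]
cFL [0.7591 0.1249 0.05  ] [array([-2.9, -0.3])]
```

play_rows(
  targets=[
    [0.5,0.02,0.05,0,0,0,-0.0605],
    [0.5,0.02,0.05,0,0,0,-0.0605],
    [0.5,0.02,0.05,0,0,0,-0.0605],
    [0.5,0.02,0.05,0,0,0,-0.0605],
    [0.5,0.02,0.05,0,0,0,-0.0605],
    [0.5,0.02,0.05,0,0,0,-0.0605],
    [1,0.02,0.05,0,0,0,-0.0605],
    [1,0.02,0.05,0,0,0,-0.0605],
    [1,0.02,0.05,0,0,0,-0.0605],
    [1,0.02,0.05,0,0,0,-0.0605],
    [1,0.02,0.05,0,0,0,-0.0605],
    [1,0.02,0.05,0,0,0,-0.0605],
  ],
)

```text
time_s: 1.6
position: [0.5109, 0.0384, 0.2223]
tcp_rot: [[0.961, -0.276, -0.0], [-0.276, -0.961, -0.0], [-0.0, 0.0, -1.0]]
force: [0.9, -0.9, -0.4]
opening: 0.012
```

```bash
python3 - <<'E'
from h import *
s=bot.read_state();print(s['time_s'],s['position'],s['tcp_rot'],s['opening'],s['joint_positions'])
c=bot.get_calibration('wrist');im=bot.capture('wrist');cv2.imwrite('pics/w1.png',im);print(c, -c['R'].T@c['t'])
E
```

```text
1.6 [0.51093992 0.03842633 0.22234767] [[ 9.61035501e-01 -2.76424811e-01 -2.98116668e-04]
 [-2.76424847e-01 -9.61035534e-01 -8.55003349e-05]
 [-2.62866298e-04  1.64575712e-04 -9.99999952e-01]] 0.012188803639386344 [-8.20605499e+00  2.16041617e+01  9.80758842e+01 -8.38564583e-03
  6.03361610e+01  9.78450392e+01]
{'fx': 371.64829954431775, 'fy': 371.64829954431775, 'cx': 325.8463875951829, 'cy': 246.4751507760812, 'R': array([[-2.76293369e-01, -9.61073259e-01, -4.07493222e-04],
       [-9.16390584e-01,  2.63319979e-01,  3.01481156e-01],
       [-2.89638175e-01,  8.36706671e-02, -9.53472048e-01]]), 't': array([0.17833962, 0.42030388, 0.53624275])} [0.58975294 0.01585524 0.38465145]
```

View pics/w1.png

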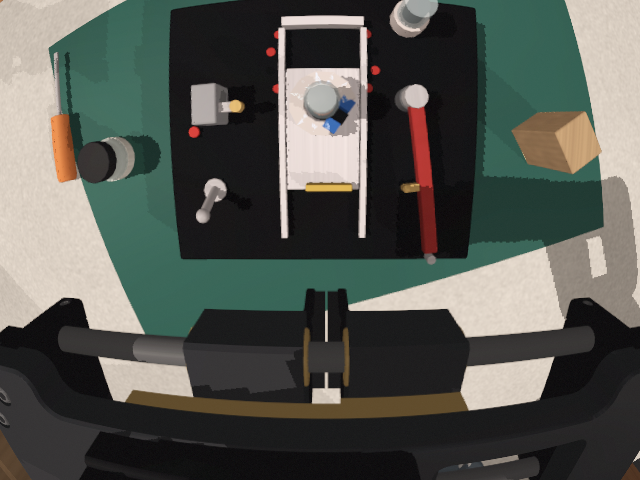

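The wrist view is clear. Blue segments are at (346,104) and (332,126) with the keyway between them at about (340,117). The lip is at (306–352,188), the tube top at (322,98), the toggle ball at (203,216), the pivot at (416,97) and the bar end at (430,258).

```bash
cat >>h.py <<'E'
def wray(c,uv,z):
    d=np.array([uv[0]-c['cx'],uv[1]-c['cy']]);r=np.hypot(*d);th=r/c['fx']
    v=c['R'].T@np.r_[np.sin(th)*d/r,np.cos(th)];o=-c['R'].T@c['t']
    return o+v*(z-o[2])/v[2]
E
python3 - <<'E'
from h import *
np.set_printoptions(precision=4,suppress=True)
c=bot.get_calibration('wrist')
W={k:wray(c,p,z) for k,p,z in [('lipL',(306,185),.07),('lipR',(352,185),.07),('lipFc',(329,189.5),.065),('tube',(322,98),.131),('key',(340,117),.085),('b1',(346,104),.085),('b2',(332,126),.085),('tip',(203,216),.092),('post',(416,97),.0895),('barend',(430,258),.08),
('railLn',(285,237),.06),('railLf',(281,30),.06),('railRn',(362,237),.06),('railRf',(366,30),.06),('cNR',(468,258),.05),('cNL',(182,259),.05),('bar1',(421,150),.086),('bar2',(429,235),.086)]}
for w0 in (-.2771,):
  for k,X in W.items():
    d=X[:2]-[.5992,.0197];cw,sw=np.cos(w0),np.sin(w0)
    print(k,X,'st',np.array([cw*d[0]+sw*d[1],-sw*d[0]+cw*d[1]])*1000)
for a,b in(('railLn','railLf'),('railRn','railRf'),('tip','post')):
    d=(W[b]-W[a])[:2];print(a,np.degrees(np.arctan2(d[1],d[0])))
d=W['cNL']-W['cNR'];print('front edge',np.degrees(np.arctan2(d[1],d[0]))-90,np.hypot(*d[:2]))
E
```

```text
lipL [0.5542 0.051  0.07  ] st [-51.8089  17.8175]
lipR [0.5435 0.0133 0.07  ] st [-51.7791 -21.4291]
lipFc [0.5443 0.0334 0.065 ] st [-56.5182  -1.8177]
tube [0.6158 0.0181 0.131 ] st [16.4491  3.0211]
key [0.6016 0.0081 0.085 ] st [  5.4532 -10.4767]
b1 [0.6105 0.0007 0.085 ] st [ 16.0426 -15.2125]
b2 [0.5963 0.0162 0.085 ] st [-1.8535 -4.14  ]
tip [0.5573 0.1396 0.092 ] st [-73.1384 103.8947]
post [ 0.6024 -0.0547  0.0895] st [ 23.4248 -70.6717]
barend [ 0.4641 -0.0375  0.08  ] st [-114.3166  -91.9426]
railLn [0.5127 0.0842 0.06  ] st [-100.8641   38.3293]
railLf [0.6928 0.0342 0.06  ] st [86.0643 39.5451]
railRn [0.4935 0.0165 0.06  ] st [-100.8235  -31.98  ]
railRf [ 0.6724 -0.0363  0.06  ] st [ 85.6765 -33.8051]
cNR [ 0.4403 -0.0821  0.05  ] st [-125.0313 -141.3692]
cNL [0.5176 0.195  0.05  ] st [-126.4255  146.2914]
bar1 [ 0.5595 -0.0486  0.086 ] st [-19.5411 -76.5397]
bar2 [ 0.4874 -0.0394  0.086 ] st [-91.3741 -87.4802]
railLn -15.504008585356587
railRn -16.43733351820018
tip -76.92704677779324
front edge -15.598973007254628 0.28766400503306705
```

play_rows(
  targets=[
    [1,0.0008,0.003,-0.041,0,0,0],
    [1,0,0,-0.041,0,0,0],
    [1,0,0,-0.041,0,0,0],
    [1,0,0,-0.041,0,0,0],
    [1,0.0096,-0.0027,0,0,0,0],
    [1,0.0096,-0.0027,0,0,0,0],
    [1,0.0096,-0.0027,0,0,0,0],
    [1,0.0096,-0.0027,0,0,0,0],
    [1,0.0096,-0.0027,0,0,0,0],
    [1,0,0,0,0,0,0],
  ],
)

```text
time_s: 2.9
position: [0.562, 0.0255, 0.0593]
tcp_rot: [[0.961, -0.275, 0.005], [-0.275, -0.961, -0.001], [0.005, -0.001, -1.0]]
force: [0.8, -0.2, 0.2]
opening: -0.0
```

play_rows(
  targets=[
    [1,0.0048,-0.0014,0,0,0,0],
    [1,0.0048,-0.0014,0,0,0,0],
    [1,0.0029,-0.0008,0,0,0,0],
    [1,0.0019,-0.0005,0,0,0,0],
    [1,0,0,0,0,0,0],
  ],
)

```text
time_s: 3.52
position: [0.5729, 0.0223, 0.0584]
tcp_rot: [[0.962, -0.275, -0.002], [-0.275, -0.962, 0.0], [-0.002, 0.0, -1.0]]
force: [-4.7, 1.2, 2.4]
opening: 0.004
```

play_rows(
  targets=[
    [1,0.0019,-0.0005,0,0,0,0],
    [1,0.0019,-0.0005,0,0,0,0],
    [1,0,0,0,0,0,0],
  ],
)

```text
time_s: 3.9
position: [0.5729, 0.0223, 0.0582]
tcp_rot: [[0.962, -0.274, -0.01], [-0.274, -0.962, 0.002], [-0.01, 0.001, -1.0]]
force: [-10.8, 3.3, 7.9]
opening: 0.007
```

play_rows(
  targets=[
    [1,-0.0144,0.0041,0,0,0,0],
    [0.5,-0.015,0.0045,0.04,0,0,0],
    [0.5,-0.015,0.0045,0.04,0,0,0],
    [0.5,-0.015,0.0045,0.04,0,0,0],
    [0.5,0,0,0.03,0,0,0],
    [0.5,0,0,0,0,0,0],
  ],
)

```text
time_s: 4.65
position: [0.5213, 0.0382, 0.2114]
tcp_rot: [[0.962, -0.274, 0.01], [-0.274, -0.962, -0.002], [0.01, -0.001, -1.0]]
force: [0.4, -0.1, -0.3]
opening: 0.458
```

```bash
python3 - <<'E'
from h import *
c=bot.get_calibration('wrist');im=bot.capture('wrist')
cv2.imwrite('pics/w2.png',cv2.resize(im[0:300,150:500],None,fx=2,fy=2,interpolation=cv2.INTER_CUBIC));np.save('c2.npy',c,allow_pickle=True)
E
```

```text
(no output)
```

View pics/w2.png

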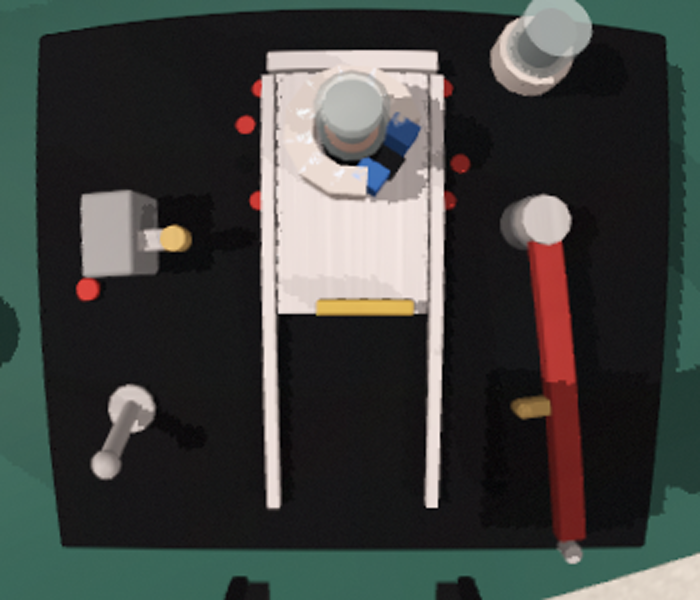

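The carriage is home against the rear crossbar (lip at crop (365,307)). The keyway is at crop (388,158), the blues at (403,133) and (375,174), and the tube top at (352,103). The tongue is on the bar at (530,407).

```bash
python3 - <<'E'
from h import *
np.set_printoptions(precision=4,suppress=True)
c=np.load('c2.npy',allow_pickle=True).item();w0=np.radians(-15.9)
cw,sw=np.cos(w0),np.sin(w0)
W={}
for k,p,z in [('tube',(352,103),.131),('key',(388,158),.085),('b1',(403,133),.085),('b2',(375,174),.085),('lip',(365,315),.06),('tip',(105,465),.092),('post',(545,219),.0895),('barend',(572,552),.08),('cNR',(642,547),.05),('cNL',(62,545),.05),('tongue',(515,408),.08)]:
    X=wray(c,(p[0]/2+149.75,p[1]/2-.25),z);d=X[:2]-[.5996,.0211];W[k]=np.array([cw*d[0]+sw*d[1],-sw*d[0]+cw*d[1]])*1000
    print(k,X,'st',W[k])
u=lambda k:(W[k]-W['tube'])/np.linalg.norm(W[k]-W['tube'])
for v in(u('key'),u('b1')+u('b2'),W['b1']-W['b2']):print('ang',np.arctan2(-v[1],-v[0]))
E
```

```text
tube [0.6534 0.0009 0.131 ] st [57.2599 -4.7274]
key [ 0.6387 -0.0091  0.085 ] st [ 45.8494 -18.358 ]
b1 [ 0.6469 -0.0174  0.085 ] st [ 55.9967 -24.1065]
b2 [ 0.6338 -0.0026  0.085 ] st [ 39.4262 -13.395 ]
lip [0.5803 0.0162 0.06  ] st [-17.1711 -10.0102]
tip [0.5552 0.1338 0.092 ] st [-73.6088  96.2482]
post [ 0.6008 -0.0611  0.0895] st [ 23.6657 -78.7317]
barend [ 0.4602 -0.0442  0.08  ] st [-116.2102 -100.9715]
cNR [ 0.4379 -0.0862  0.05  ] st [-126.1157 -147.4553]
cNL [0.5172 0.1887 0.05  ] st [-125.136   138.6003]
tongue [ 0.5292 -0.0328  0.08  ] st [-52.9262 -71.106 ]
ang 0.8738231355835803
ang 0.9790541715165054
ang 2.5677390705882916
```

play_rows(
  targets=[
    [0.3,0.0227,-0.0058,-0.008,0,0,0.1745],
    [0.3,0.0227,-0.0058,-0.008,0,0,0.1745],
    [0.3,0.0227,-0.0058,-0.008,0,0,0.1745],
    [0.3,0.0227,-0.0058,-0.008,0,0,0.1745],
    [0.3,0.0227,-0.0058,-0.008,0,0,0.1745],
    [0.3,0.0227,-0.0058,-0.008,0,0,0.1745],
    [0.3,0,0,0,0,0,0],
    [0.3,0,0,0,0,0,0],
  ],
)

```text
time_s: 5.7
position: [0.6531, 0.0041, 0.1593]
tcp_rot: [[0.721, 0.693, -0.003], [0.693, -0.721, 0.0], [-0.002, -0.002, -1.0]]
force: [-0.5, -0.5, 0.1]
opening: 0.701
```

```bash
python3 - <<'E'
from h import *
s=bot.read_state();print(s['time_s'],s['position'],s['tcp_rot'],s['force'],s['opening'])
c=bot.get_calibration('wrist');im=bot.capture('wrist');np.save('c3.npy',c,allow_pickle=True)
cv2.imwrite('pics/w3.png',im)
im=bot.capture('scene');cv2.imwrite('pics/sc3.png',im)
E
```

```text
5.7 [0.65310055 0.00409308 0.15927641] [[ 7.20517983e-01  6.93430736e-01 -2.76575924e-03]
 [ 6.93434280e-01 -7.20519716e-01  4.88784590e-04]
 [-1.65384580e-03 -2.27005035e-03 -9.99996056e-01]] [-0.52764845 -0.51545356  0.14763307] 0.700609395307052
```

play_rows(
  targets=[
    [0.3,0.004,-0.0008,-0.022,0,0,0],
    [0.3,0,0,-0.022,0,0,0],
    [0.3,0,0,-0.021,0,0,0],
    [0.3,0,0,0,0,0,0],
    [1,0,0,0,0,0,0],
    [1,0,0,0,0,0,0],
    [1,0,0,0,0,0,0],
    [1,0,0,0,0,0,0],
    [1,0,0,0,0,0,0],
  ],
)

```text
time_s: 6.92
position: [0.6583, 0.0034, 0.096]
tcp_rot: [[0.719, 0.695, 0.0], [0.695, -0.719, 0.0], [0.0, -0.0, -1.0]]
force: [-0.6, 0.2, 2.4]
opening: 0.289
```

Gripped at about 25–26 mm opening, which matches the glass, with almost no side force. Turning clockwise by 0.93 rad.

play_rows(
  targets=[
    [1,0,0,0,0,0,-0.155],
    [1,0,0,0,0,0,-0.155],
    [1,0,0,0,0,0,-0.155],
    [1,0,0,0,0,0,-0.155],
    [1,0,0,0,0,0,-0.155],
    [1,0,0,0,0,0,-0.155],
    [1,0,0,0,0,0,0],
    [1,0,0,0,0,0,0],
  ],
)

```text
time_s: 7.92
position: [0.6595, -0.0002, 0.096]
tcp_rot: [[0.987, -0.16, 0.002], [-0.16, -0.987, -0.005], [0.003, 0.005, -1.0]]
force: [-0.1, -6.9, 0.4]
opening: 0.294
```

```bash
python3 - <<'E'
from h import *
s=bot.read_state();print(s['time_s'],s['position'],s['tcp_rot'],s['force'],s['moment'],s['opening'])
E
```

```text
7.925 [ 6.59531843e-01 -2.48066635e-04  9.60479865e-02] [[ 0.98711732 -0.15998117  0.00232669]
 [-0.15996764 -0.9871088  -0.00515405]
 [ 0.00312125  0.00471545 -0.99998401]] [-0.12209678 -6.89224999  0.42995046] [-1.1716841   0.02314152  0.02164906] 0.2940352244921653
```

play_rows(
  targets=[
    [1,0,-0.0035,0,0,0,0],
    [0.4,0,0,0,0,0,0],
    [0.3,0,0,0,0,0,0],
    [0.3,0,0,0,0,0,0],
    [0.3,0,0,0.035,0,0,0],
    [0.3,0,0,0.035,0,0,0],
    [0.6,-0.035,0.01,0.02,0,0,-0.03],
    [1,-0.035,0.01,0.02,0,0,-0.03],
    [1,-0.035,0.01,0.015,0,0,-0.03],
    [1,-0.035,0.01,0,0,0,-0.027],
    [1,0,0,0,0,0,0],
    [1,0,0,0,0,0,0],
  ],
)

```text
time_s: 9.43
position: [0.5193, 0.0395, 0.2209]
tcp_rot: [[0.962, -0.274, 0.002], [-0.274, -0.962, -0.0], [0.002, -0.0, -1.0]]
force: [0.9, 0.3, 0.1]
opening: 0.098
```

```bash
python3 - <<'E'
from h import *
s=bot.read_state();print(s['time_s'],s['position'],s['tcp_rot'],s['force'],s['opening'])
c=bot.get_calibration('wrist');im=bot.capture('wrist')
cv2.imwrite('pics/w4.png',cv2.resize(im[0:300,150:500],None,fx=2,fy=2,interpolation=cv2.INTER_CUBIC));np.save('c4.npy',c,allow_pickle=True)
E
```

```text
9.425 [0.51929239 0.03947313 0.22087216] [[ 9.61668813e-01 -2.74208563e-01  1.66083578e-03]
 [-2.74208355e-01 -9.61670240e-01 -3.56127490e-04]
 [ 1.69482955e-03 -1.12938347e-04 -9.99998557e-01]] [0.90347132 0.32611411 0.10541873] 0.09795995878994375
```

View pics/w4.png

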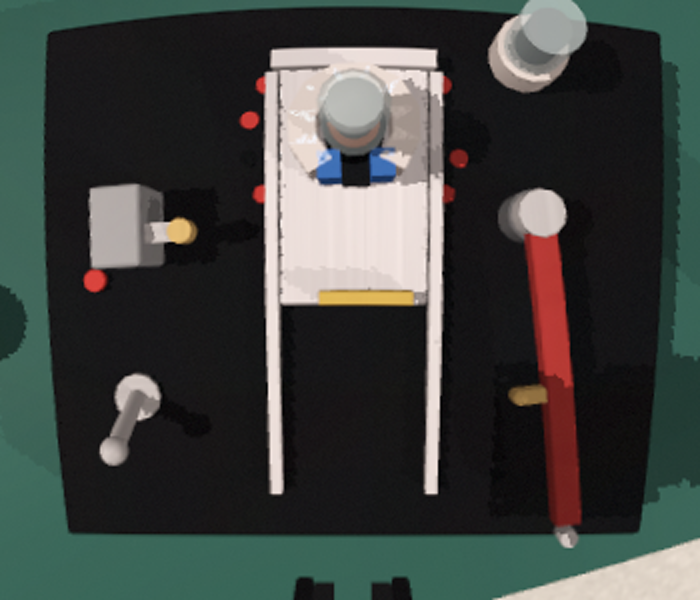

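The keyway is now square to the front: crop (356,168), with the blues level at (336,165) and (381,165) and the tube top at (354,100). The carriage is still home. Next I'll refine the station pose and plan the keeper arc.

```bash
python3 - <<'E'
from h import *
np.set_printoptions(precision=4,suppress=True)
c=np.load('c4.npy',allow_pickle=True).item();w0=np.radians(-15.9)
cw,sw=np.cos(w0),np.sin(w0);M=np.array([[cw,-sw],[sw,cw]])
nom={'tube':(60,0),'lip':(-14,-5),'tip':(-73.3,100),'post':(26,-75),'cNR':(-125,-145),'cNL':(-125,145)}
O=[]
for k,p,z in [('tube',(354,100),.131),('key',(356,168),.085),('b1',(381,165),.085),('b2',(336,165),.085),('lip',(366,305),.06),('tip',(113,452),.092),('post',(542,213),.0895),('barend',(568,535),.08),('bar2',(545,236),.086),('bar1',(568,523),.086),('cNR',(638,534),.05),('cNL',(69,533),.05)]:
    X=wray(c,(p[0]/2+149.75,p[1]/2-.25),z);st=M.T@(X[:2]-[.599,.0197])*1000
    print(k,X,'st',st)
    if k in nom: o=X[:2]-M@np.array(nom[k])/1000;O.append(o)
print(np.array(O),np.mean(O,0))
o=np.array([.5988,.0195])
def P(k,off):
    u=np.array([-np.sin(k),np.cos(k)]);n=np.array([-np.cos(k),-np.sin(k)])
    return o+M@(np.array([.026,-.075])+.112*u+(.006+off)*n)
s=bot.read_state();p=s['position'][:2];print('pre k1.80 off30',P(1.80,.030)-p,P(1.8,.03))
ks=np.linspace(1.8,0,16)
q=np.array([P(k,.0095) for k in ks]);print(q[0],np.diff(q,axis=0),np.diff(ks)[0])
cb=bot.get_calibration('scene');A=[(291,155),(302,150)]
E
```

```text
tube [0.6533 0.0009 0.131 ] st [57.3813 -3.2054]
key [0.6361 0.0049 0.085 ] st [39.7017 -4.0626]
b1 [ 0.6346 -0.0049  0.085 ] st [ 40.9897 -13.8721]
b2 [0.6394 0.0121 0.085 ] st [40.9495  3.7817]
lip [0.5805 0.0161 0.06  ] st [-16.8017  -8.4946]
tip [0.5548 0.1337 0.092 ] st [-73.7051  97.5681]
post [ 0.6004 -0.0614  0.0895] st [ 23.5099 -77.5834]
barend [ 0.461  -0.0443  0.08  ] st [-115.1812  -99.3766]
bar2 [ 0.591  -0.0611  0.086 ] st [ 14.4387 -79.8761]
bar1 [ 0.4693 -0.0441  0.086 ] st [-107.2999  -96.9135]
cNR [ 0.4372 -0.0867  0.05  ] st [-126.4832 -146.6157]
cNL [0.5162 0.189  0.05  ] st [-125.9634  140.1291]
[[0.5956 0.0173]
 [0.5953 0.0171]
 [0.5979 0.0175]
 [0.5959 0.0179]
 [0.5971 0.0186]
 [0.5967 0.0153]] [0.5964 0.0173]
pre k1.80 off30 [-0.03   -0.1296] [ 0.4897 -0.0903]
[ 0.4906 -0.0698] [[-0.0004  0.0136]
 [ 0.0012  0.0135]
 [ 0.0028  0.0133]
 [ 0.0044  0.0128]
 [ 0.0059  0.0122]
 [ 0.0073  0.0114]
 [ 0.0086  0.0105]
 [ 0.0098  0.0093]
 [ 0.0109  0.0081]
 [ 0.0118  0.0067]
 [ 0.0125  0.0053]
 [ 0.013   0.0037]
 [ 0.0134  0.0022]
 [ 0.0135  0.0005]
 [ 0.0135 -0.0011]] -0.1200000000000001
```

play_rows(
  targets=[
    [1,-0.0028,-0.0119,0,0,0,0.164],
    [1,-0.0028,-0.0119,0,0,0,0.164],
    [1,-0.0028,-0.0119,0,0,0,0.164],
    [1,-0.0028,-0.0119,0,0,0,0.164],
    [1,-0.0028,-0.0119,0,0,0,0.164],
    [1,-0.0028,-0.0119,0,0,0,0.164],
    [1,-0.0028,-0.0119,0,0,0,0.164],
    [1,-0.0028,-0.0119,0,0,0,0.164],
    [1,-0.0028,-0.0119,0,0,0,0.164],
    [1,-0.0028,-0.0119,0,0,0,0.164],
    [1,-0.0028,-0.0119,0,0,0,0.16],
    [1,0,0,0,0,0,0],
  ],
)

```text
time_s: 10.98
position: [0.4886, -0.0926, 0.2203]
tcp_rot: [[0.053, 0.999, 0.001], [0.999, -0.053, -0.0], [-0.0, 0.001, -1.0]]
force: [1.2, -0.2, 0.7]
opening: 0.006
```

play_rows(
  targets=[
    [1,0,0,-0.04,0,0,0],
    [1,0,0,-0.04,0,0,0],
    [1,0,0,-0.038,0,0,0],
    [1,0,0,-0.03,0,0,0],
    [1,0.0007,0.0216,0,0,0,0],
    [1,-0.0004,0.0136,0,0,0,-0.12],
    [1,0.0012,0.0135,0,0,0,-0.12],
    [1,0.0028,0.0133,0,0,0,-0.12],
    [1,0,0,0,0,0,0],
  ],
)

```text
time_s: 12.1
position: [0.4927, -0.0286, 0.0723]
tcp_rot: [[0.397, 0.918, 0.0], [0.918, -0.397, 0.0], [0.0, 0.0, -1.0]]
force: [-0.3, 0.6, 0.1]
opening: 0.003
```

play_rows(
  targets=[
    [1,0.0044,0.0128,0,0,0,-0.12],
    [1,0.0059,0.0122,0,0,0,-0.12],
    [1,0.0073,0.0114,0,0,0,-0.12],
    [1,0.0086,0.0105,0,0,0,-0.12],
    [1,0.0098,0.0093,0,0,0,-0.12],
    [1,0.0109,0.0081,0,0,0,-0.12],
    [1,0.0118,0.0067,0,0,0,-0.12],
    [1,0,0,0,0,0,0],
  ],
)

```text
time_s: 13.1
position: [0.5518, 0.0415, 0.0724]
tcp_rot: [[0.948, 0.318, 0.001], [0.318, -0.948, -0.0], [0.001, 0.001, -1.0]]
force: [-0.3, -0.3, 0.3]
opening: 0.005
```

```bash
python3 - <<'E'
from h import *
a=bot.capture('scene')[145:300,235:395];b=bot.capture('side')[145:300,288:448]
cv2.imwrite('pics/k1.png',np.hstack([cv2.resize(i,(400,388),interpolation=cv2.INTER_CUBIC) for i in(a,b)]))
E
```

```text
(no output)
```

View pics/k1.png

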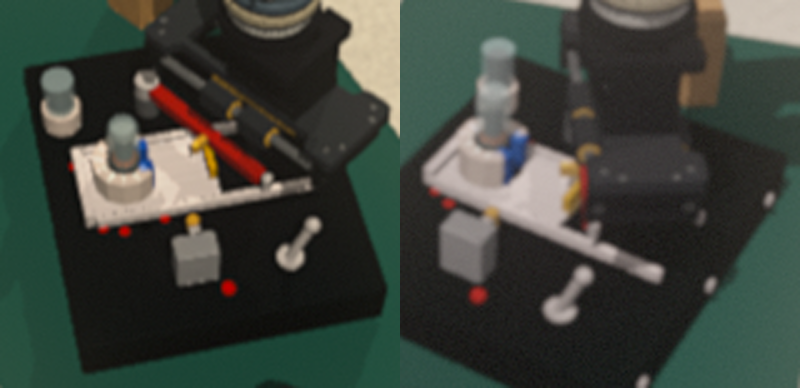

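The bar is following the closed fingers (about 0.6 rad open), with the tongue heading for the keyway. Carriage and tube are undisturbed, so I'll continue.

play_rows(
  targets=[
    [1,0.0125,0.0053,0,0,0,-0.12],
    [1,0.013,0.0037,0,0,0,-0.12],
    [1,0.0134,0.0022,0,0,0,-0.12],
    [1,0.0068,0.0005,0,0,0,-0.06],
    [1,0,0,0,0,0,0],
  ],
)

```text
time_s: 13.82
position: [0.5961, 0.053, 0.0724]
tcp_rot: [[0.995, -0.096, -0.0], [-0.096, -0.995, -0.0], [-0.0, 0.0, -1.0]]
force: [-0.5, -0.2, 0.0]
opening: 0.007
```

play_rows(
  targets=[
    [1,0.0068,0,0,0,0,-0.06],
    [1,0.0068,-0.0003,0,0,0,-0.06],
    [1,0.0068,-0.0008,0,0,0,-0.06],
    [1,0,0,0,0,0,0],
  ],
)

```text
time_s: 14.32
position: [0.6132, 0.0527, 0.0719]
tcp_rot: [[0.962, -0.273, -0.007], [-0.273, -0.962, 0.001], [-0.007, 0.001, -1.0]]
force: [-0.9, 1.2, -0.8]
opening: 0.004
```

play_rows(
  targets=[
    [1,0.0029,-0.0008,0,0,0,0],
    [1,0,0,0,0,0,0],
  ],
)

```text
time_s: 14.58
position: [0.6167, 0.0519, 0.072]
tcp_rot: [[0.962, -0.274, -0.007], [-0.274, -0.962, 0.001], [-0.007, 0.001, -1.0]]
force: [-6.1, 1.1, 3.1]
opening: 0.004
```

play_rows(
  targets=[
    [1,0.0029,-0.0008,0,0,0,0],
    [1,0,0,0,0,0,0],
  ],
)

```text
time_s: 14.82
position: [0.6168, 0.0519, 0.072]
tcp_rot: [[0.962, -0.274, -0.013], [-0.274, -0.962, 0.002], [-0.013, 0.001, -1.0]]
force: [-10.6, 3.2, 6.2]
opening: 0.006
```

play_rows(
  targets=[
    [1,0.0029,-0.0008,0,0,0,0],
    [1,0.0019,-0.0005,0,0,0,0],
    [1,0,0,0,0,0,0],
  ],
)

```text
time_s: 15.2
position: [0.6169, 0.0518, 0.0719]
tcp_rot: [[0.962, -0.273, -0.023], [-0.273, -0.962, 0.004], [-0.023, 0.002, -1.0]]
force: [-17.1, 4.3, 13.1]
opening: 0.002
```

Hard stop at 17 N. I'll back off and check from above.

play_rows(
  targets=[
    [1,-0.012,0.0035,0,0,0,0],
    [1,-0.025,0.007,0.01,0,0,0],
    [1,-0.025,-0.005,0.04,0,0,0],
    [1,-0.025,-0.01,0.04,0,0,0],
    [1,-0.018,-0.007,0.05,0,0,0],
    [1,0,0,0.008,0,0,0],
    [1,0,0,0,0,0,0],
    [1,0,0,0,0,0,0],
  ],
)

```text
time_s: 16.2
position: [0.5222, 0.0379, 0.2191]
tcp_rot: [[0.962, -0.274, -0.002], [-0.274, -0.962, 0.0], [-0.002, 0.0, -1.0]]
force: [-0.7, -0.3, -0.8]
opening: 0.006
```

```bash
python3 - <<'E'
from h import *
s=bot.read_state();print(s['time_s'],s['position'],s['tcp_rot'],s['force'],s['opening'])
c=bot.get_calibration('wrist');im=bot.capture('wrist')
cv2.imwrite('pics/w5.png',cv2.resize(im[0:300,150:500],None,fx=2,fy=2,interpolation=cv2.INTER_CUBIC));np.save('c5.npy',c,allow_pickle=True)
E
```

```text
16.2 [0.52217731 0.03787878 0.219128  ] [[ 9.61608433e-01 -2.74418578e-01 -1.91481815e-03]
 [-2.74418636e-01 -9.61610293e-01  2.37466244e-04]
 [-1.90647399e-03  2.97112242e-04 -9.99998139e-01]] [-0.73933693 -0.29214726 -0.76848228] 0.006373361081695298
```

View pics/w5.png

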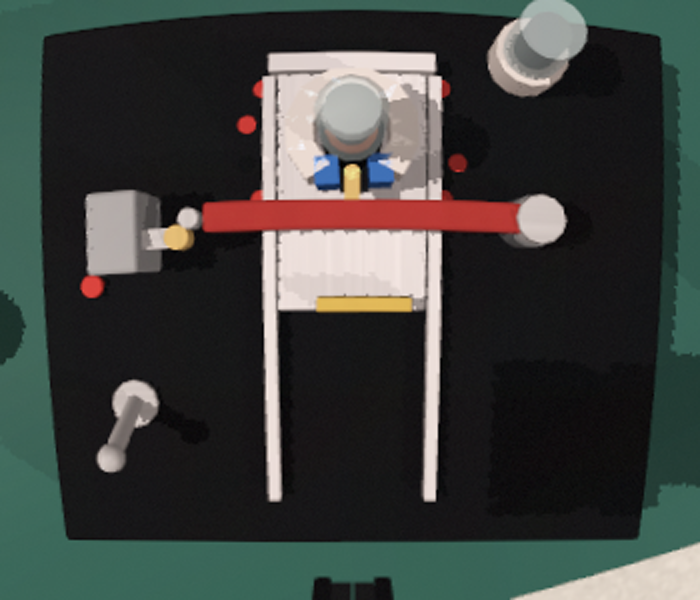

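The bar is shut. Its tip at crop (188,217) is past the roller at (178,237), and the tongue at (352,180) sits between the blues. Now the toggle, with the ball at crop (111,458).

play_rows(
  targets=[
    [1,0.001,0.035,0,0,0,0],
    [1,0.001,0.035,0,0,0,0],
    [1,0.001,0.035,-0.02,0,0,0],
    [1,0,0,-0.04,0,0,0],
    [1,0,0,-0.04,0,0,0],
    [1,0,0,-0.04,0,0,0],
    [1,0.0096,-0.0027,0,0,0,0],
    [1,0.0096,-0.0027,0,0,0,0],
    [1,0.0096,-0.0027,0,0,0,0],
    [1,0.0096,-0.0027,0,0,0,0],
    [1,0.0096,-0.0027,0,0,0,0],
    [1,0,0,0,0,0,0],
  ],
)

```text
time_s: 17.75
position: [0.5724, 0.1296, 0.0808]
tcp_rot: [[0.961, -0.275, -0.003], [-0.275, -0.961, 0.001], [-0.003, 0.0, -1.0]]
force: [-4.5, 0.8, 4.1]
opening: 0.007
```

play_rows(
  targets=[
    [1,0.0029,-0.0008,0,0,0,0],
    [1,0.0029,-0.0008,0,0,0,0],
    [1,0,0,0,0,0,0],
  ],
)

```text
time_s: 18.12
position: [0.5731, 0.1292, 0.0805]
tcp_rot: [[0.961, -0.275, -0.013], [-0.275, -0.961, 0.002], [-0.013, 0.002, -1.0]]
force: [-11.0, 3.9, 9.4]
opening: 0.007
```

At the stop. Backing off and taking a final look.

play_rows(
  targets=[
    [1,-0.0144,0.0041,0,0,0,0],
    [1,-0.02,0.0057,0.01,0,0,0],
    [1,-0.01,-0.025,0.045,0,0,0],
    [1,-0.01,-0.035,0.045,0,0,0],
    [1,0,-0.035,0.04,0,0,0],
    [1,0,0,0,0,0,0],
    [1,0,0,0,0,0,0],
    [1,0,0,0,0,0,0],
  ],
)

```text
time_s: 19.12
position: [0.5239, 0.0434, 0.2191]
tcp_rot: [[0.962, -0.274, -0.003], [-0.274, -0.962, 0.001], [-0.003, 0.0, -1.0]]
force: [1.2, 0.1, 0.2]
opening: 0.004
```

```bash
python3 - <<'E'
from h import *
s=bot.read_state();print(s['time_s'],s['position'],s['force'],np.abs(s['qvel']).max())
im=bot.capture('wrist');cv2.imwrite('pics/w6.png',im[:320])
E
```

```text
19.125 [0.52390003 0.04338327 0.21913728] [1.22391266 0.12827777 0.20106524] 0.38845086639505055
```

View pics/w6.png

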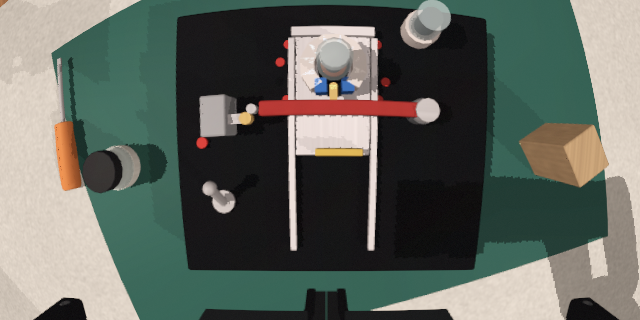

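```bash
python3 - <<'E'
from h import *
c=bot.get_calibration('wrist');w=np.radians(-15.9);M=np.array([[np.cos(w),-np.sin(w)],[np.sin(w),np.cos(w)]])
t=[M.T@(wray(c,p,z)[:2]-[.5968,.0175])*1000 for p,z in(((209,188),.092),((223,203),.054),((427,110),.0895))]
print(t,'angle',.45+np.arcsin((t[0][0]+55)/42))
E
```

```text
[array([-37.36974191,  99.86287299]), array([-57.31705649,  99.61635045]), array([ 25.01750226, -74.35744599])] angle 0.883189749424006
```

The toggle measures about 0.88 rad (on) and everything is at rest, so I'm handing in.

```bash
python3 -c "
from rig import bot
print(bot.hand_in());print(bot.read_state()['time_s'])"
```

```text
the job is handed in; nothing more can be done
None
the job is handed in; nothing more can be done
```

The burn-in station is ready, and I handed the job in at about 19 s of the 56 s allowed; the hand-in gives no verdict. I pushed the carriage home, turned the tube about −0.93 rad, swung the keeper bar shut and flipped the toggle on, in that order.

**Last checks:**
- **Carriage:** it reached a hard stop at about 11 N, and the final picture shows it still against the rear crossbar.
- **Keyway:** I measured it at about 0 rad (square to the front) after the turn. The last pictures show the tongue between the blue segments.
- **Keeper bar:** it reached a hard stop at about 17 N, with the tip of the bar past the roller.
- **Toggle:** about 0.88 rad, so on.
- **Spare tube, carton, pot and screwdriver:** they look untouched in the last picture, judged by eye.
- **Gripper:** it is shut, empty and clear of the station.

**Disagreement:** the station position differed by 3–5 mm between the first wrist picture, the later wrist pictures and the fixed cameras. I worked with a value in between and relied on contact forces to confirm each stop. It also put a side force of about 7 N on the tube during the turn, which did no visible harm.

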